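# Set out a dental repair job beside the laser welder

## Robot

A 6-joint arm with a two-finger parallel gripper is mounted at the origin on the work surface. World frame = base frame: x ahead of the robot, y to its left, z up, the work surface at z = 0. Lengths are in m, angles in degrees, forces in N, time in s.
With the tool pointing down it reaches from about 0.25 to 0.725 m from the base axis. Payload 9.7 kg.
Tool frame: the origin (TCP) lies at the very end of the fingers, on their centre line; the grasp point (between the pads) lies 19 mm behind it; y points along the fingers, x is the direction in which the jaws open and shut, and the axes are right-handed (so a half turn about y gives the same grasp; the last joint's range is limited). The gripper opens to 85 mm and grips with 20 to 120 N. Pads are 22 mm wide; open, the fingers measure 114 mm over their backs; the gripper's body (76 mm by 85 mm) begins 54 mm behind the grasp point. The pads swing forward as they close: fully open they stand 13 mm farther back than shut.
Start: joints at [-71.391, 4.979, 10.078, 95.1, 0, 90], TCP at [0.176, -0.521, 0.195] pointing down, gripper open.
Joint ranges: [-179.16, 179.16], [-48.56, 103.87], [-65.8, 70.77], [-126.05, 130.52], [-82.76, 87.17], [-180, 180]. Speed limits (degrees/s): [127.2, 127.2, 147.25, 180, 180, 180].

## Interface

Orientations are given as [roll, pitch, yaw] about the fixed x, y, z axes, in that order (R = Rz(yaw) Ry(pitch) Rx(roll)).
In Python, from workcell import bot gives the robot as it stands.
- The arm moves only by the shell command python3 -m jog 'ROWS' [FORCE]. ROWS is JSON, a list of rows, each a list of 7 numbers: the closure, from 0 (fully open) to 1 (shut), then the shift along the world's x, y, z in units of 25 mm (1.0 is 25 mm), then the turn, a rotation vector about the world's x, y, z in units of 5 degrees (1.0 is 5 degrees). A call has 1 to 5 rows; each row is the pose to reach, as a shift and turn from the pose commanded when the call began; what a row does not reach only later rows make up. A row lasts 1/10 s, in which the tool goes at most 50 mm and 8.59 degrees, less where a joint would pass 70% of its speed; a pose out of reach is approached as far as the arm can. A call with a gripper value outside its range is refused whole. The fingers move at their own pace and stop on an object; FORCE is the grip in N (left out, the last holds). Time passes only in rows, so rows that repeat a pose let the fingers close. It gives the time, the measured TCP pose, the force and the opening at its end, in the units of the state.
- bot.get_obs(): the state, without advancing time (a new reading comes with each control period).
- bot.camera(name): name is "side" or "top" or "wrist"; returns (picture, depth): 384x512x3 uint8, red, green, blue; 384x512 float32, m along the optical axis (not along the pixel's ray), 0 where there is no reading.
- bot.camera_model(name): a dict with "fx", "fy", "cx", "cy" (pixels), "rvec" (rotation vector, rad) and "tvec" (3), from world to camera coordinates, as OpenCV has them; the wrist camera has in their place "tool_from_camera" (4x4, takes a point from camera to tool coordinates, whose origin is the TCP and whose axes are the tool frame's). Camera axes: x right, y down, z forward; pixel columns grow to the right and rows downward; lengths in m; the calibration is good to about 2 mm. A picture is of the moment at which its call begins: read the wrist's pose just before it. camera_model takes no time and is no camera call.
- bot.job_done(): hands the job in, once; it reports no verdict.
Trained networks look in the newest picture that a camera, given by its name, has taken for a name from the list of things; names that differ only in an ending like _2 or _b are one class to them, and where a whole thing is asked for, a point or a joint stands for the part that bears it (a point fixed in the world has none). Each returns a list of dicts, best first, with "conf" (0 to 1); they miss things now and then, are a little off and sometimes report something else, mostly with a low value. They report only what shows in the picture. A call takes as long as a camera call. They do not tell look-alikes from the thing itself.
- bot.regions_of(camera, label): "pixels" (384x512 bool, what is visible of it) and "point" ([row, column] in pixels, amid what is visible of it).
The state is a dict: "time": time; "q": joint angles; "qd": joint speeds; "joint_efforts": joint torques, N m; "ee_pos": TCP position; "tcp_rot": TCP orientation; "wrist_force": force on the tool from outside, world axes, zero at the start; "torque": the same for the moment, N m; "opening": finger opening in m.
Only numpy, scipy, OpenCV 4.12 (cv2) and the standard library are available. Lean on these libraries where they do the work, as an engineer would, in place of code of your own. Each camera call takes 0.05 s, during which the arm holds its last target. There are 200 camera calls.

## Task

Set out the repair job: on the white tray, stand the red-capped jar on the left grey spot and the black bur block on the right one (left and right as the robot sees them, the tray's blue edge being nearest the robot), with the green wire spool on the middle spot between the two. Stand the dental model on the middle of the round blue base, then put the amber cover over it so that the cover stands flat on the base. Let go of everything upright and at rest, and leave the amber bottle, the brass weight and the brush where they are.

Things in the scene. Friction and masses are not known exactly. Their poses are not given: they have to be found in the camera images.
- jar: Loose white plastic jar, red screw cap, upright cylinder, 40 mm diameter, 50 mm high, 50 to 100 g. Origin: centre of its underside, z up.
- spool: Loose wire spool standing upright on a flange: two green flanges 44 mm diameter and 6 mm thick, top and bottom, copper-coloured winding 32 mm diameter between them, 36 mm high overall, 60 to 130 g. Origin: centre of its underside, z up.
- burblock: Loose black round bur block, 42 mm diameter, body 28 mm high, with six thin burs (steel, brass and yellow heads) standing up in a ring from its top to 45 mm; grip the black body below the burs. 55 to 115 g. Origin: centre of its underside, z up.
- model: Loose dental model: a terracotta-brown block 36 mm along its x, 40 mm along its y, 20 mm high, with an arch of white teeth on top to 30 mm. Grip the block by its flat sides. 40 to 85 g. Origin: centre of the underside, z up, x and y along the sides.
- cover: Loose see-through amber cover, a square box open at the bottom: outside 76 x 76 mm, 46 mm high, walls and roof 4 mm (inside 68 x 68 mm, 42 mm high), with a black round knob 24 mm diameter, 22 mm tall standing on its roof (knob from 46 to 68 mm above the underside). Lift it by the knob. 85 to 170 g. Origin: centre of its open underside, z up, x and y along its sides.
- tray: Fixed flat white tray, 90 mm along its x, 240 mm along its y, its top 8 mm above its origin, no rim, a low blue strip (6 mm high) along the edge nearest the robot. Three grey round spots 52 mm across mark its top on the line x = 0: left at y = +75 mm, middle at y = 0, right at y = -75 mm in the tray's frame. Origin: centre of the underside; x points away from the robot, y to the robot's left (turned by at most 0.2 rad).
- base: Fixed round blue base plate, 124 mm diameter, flat top 14 mm above its origin, a small white dot on top marks the middle. Origin: centre of its underside.
- bottle: Loose small amber bottle with black cap, 38 mm diameter, 62 mm high. A bystander, to be left where it is. Origin: centre of its underside.
- weight: Loose small brass weight with a head, 26 mm diameter, 26 mm high, between the tray and the base. A bystander, to be left where it is. Origin: centre of its underside.
- brush: Loose wooden-handled brush, 150 mm long, lying on the table at the robot's right. A bystander, to be left where it is. Origin: middle of its underside, x along its length.
Not all that is in view belongs to the job. What is shaped like the burblock but purple is not meant.

How it is judged (in metres and radians):
At the end, for the whole second after the job is handed in: Jar, spool and bur block on the tray's left, middle and right spots, within 12 mm along the tray's x and y; model on the base within 12 mm of its middle; cover over it (centres within 18 mm), rim on the base. Heights within 4 mm, upright within 0.1 rad, all at rest (x of jar in the frame of tray between -0.012 and 0.012 m and y of jar in the frame of tray between 0.063 and 0.087 m and z of jar in the frame of tray between 0.004 and 0.012 m and x of spool in the frame of tray between -0.012 and 0.012 m and y of spool in the frame of tray between -0.012 and 0.012 m and z of spool in the frame of tray between 0.004 and 0.012 m and x of burblock in the frame of tray between -0.012 and 0.012 m and y of burblock in the frame of tray between -0.087 and -0.063 m and z of burblock in the frame of tray between 0.004 and 0.012 m and horizontal distance between model and base below 0.012 m and z of model in the frame of base between 0.01 and 0.018 m and horizontal distance between cover and model below 0.018 m and z of cover in the frame of base between 0.01 and 0.018 m and angle between each of jar, spool, burblock, model, cover's own z axis and vertical below 0.1 rad and linear speed of each of jar, spool, burblock, model, cover below 0.02 m/s); the robot touches nothing.
It fails at once if the amber bottle is moved by more than 20 mm or tipped over (distance of bottle from where it was at the start of the episode above 0.02 m or angle between bottle's own z axis and vertical above 0.5 rad).
It fails at once if the brass weight is moved by more than 20 mm or tipped over (distance of weight from where it was at the start of the episode above 0.02 m or angle between weight's own z axis and vertical above 0.5 rad).
It fails at once if the brush is moved by more than 20 mm (distance of brush from where it was at the start of the episode above 0.02 m).
It also fails if it takes over 136 s, if anything falls off the work surface, if the arm or the gripper's body presses on something with over 40 N, if the wrist force passes 120 N, or if a joint passes its speed limit or range.

## Working session

There is one attempt and no reset: what is moved stays moved. The work goes in short steps, Python scripts to look and compute and a shell command to move; the robot and the scene stay as the last step left them, time stands still between calls to the robot, and variables do not carry over. Pictures are saved under pics/ and viewed, about 12 in all and at most 16, crops included, and the job is handed in when it is done.

```bash
mkdir -p pics; ls
cat > h.py <<'E'
import numpy as np, cv2, json
from scipy.spatial.transform import Rotation as R
from workcell import bot
def cam(n):
    o=bot.get_obs(); im,d=bot.camera(n); m=bot.camera_model(n)
    K=np.array([[m['fx'],0,m['cx']],[0,m['fy'],m['cy']],[0,0,1]])
    if n=='wrist':
        T=np.eye(4); T[:3,:3]=R.from_euler('xyz',o['tcp_rot'],degrees=True).as_matrix(); T[:3,3]=o['ee_pos']
        T=T@np.array(m['tool_from_camera'])
    else:
        W=np.eye(4); W[:3,:3]=R.from_rotvec(np.ravel(m['rvec'])).as_matrix(); W[:3,3]=np.ravel(m['tvec']); T=np.linalg.inv(W)
    v,u=np.mgrid[:384,:512]
    P=np.stack([(u-m['cx'])/m['fx']*d,(v-m['cy'])/m['fy']*d,d],-1)@T[:3,:3].T+T[:3,3]
    P[d<=0]=np.nan
    return im,P
def save(im,name,s=1.5):
    cv2.imwrite('pics/'+name,cv2.cvtColor(cv2.resize(im,None,fx=s,fy=s,interpolation=cv2.INTER_CUBIC),cv2.COLOR_RGB2BGR))
E
python3 - <<'E'
from h import *
o=bot.get_obs(); print(o)
for n in('top','side'):
    im,P=cam(n); save(im,n+'0.png'); np.save(n+'P.npy',P); np.save(n+'I.npy',im)
    if n=='top':
        for l in 'jar spool burblock model cover tray base bottle weight brush'.split():
            for r in bot.regions_of(n,l)[:3]:
                p=r['pixels']; Q=P[p]; Q=Q[~np.isnan(Q[:,0])]
                z=np.percentile(Q[:,2],95); t=Q[Q[:,2]>z-.006]
                (c,rad)=cv2.minEnclosingCircle(t[:,:2].astype(np.float32))
                print(l,round(r['conf'],2),np.round(r['point']),len(Q),'med',np.median(Q,0).round(3),'ztop',z.round(3),'circ',np.round(c,3),round(rad,3), cv2.minAreaRect(t[:,:2].astype(np.float32)))
E
```

```text
pics
{'time': 0.0, 'q': array([-7.13897961e+01,  5.00904447e+00,  1.00344546e+01,  9.50973346e+01,
       -7.04977617e-04,  9.00007012e+01]), 'qd': array([-0.02934816, -0.08510671,  0.02060431,  0.00853419,  0.0011171 ,
       -0.04983015]), 'joint_efforts': array([-1.93142077e-03, -5.20385170e+01,  4.64807796e+01,  1.62165973e-02,
       -9.02124020e-05,  5.19289145e-06]), 'ee_pos': array([ 0.17543362, -0.5209959 ,  0.19470281]), 'tcp_rot': array([-9.00007059e+01,  7.19244085e-02, -7.13904973e+01]), 'wrist_force': array([ 0.81094193, -0.62976647, -0.51902122]), 'torque': array([ 1.90161583e-02, -1.33566001e-05,  2.19392521e-02]), 'opening': 0.0855537658797831}
jar 0.81 [246. 171.] 304 med [0.448 0.15  0.048] ztop 0.051 circ [0.448 0.155] 0.018 ((0.4486196041107178, 0.15437336266040802), (0.03552073612809181, 0.033225275576114655), 89.95935821533203)
spool 0.74 [239. 106.] 385 med [0.46  0.289 0.035] ztop 0.037 circ [0.46  0.294] 0.022 ((0.460239052772522, 0.2940400242805481), (0.04416903853416443, 0.04067445173859596), 89.89041137695312)
spool 0.74 [253. 366.] 1317 med [ 0.438 -0.29
[... 1244 characters left out ...]
0.6230341196060181, 0.18384234607219696), (0.12206555902957916, 0.1217128336429596), 72.77965545654297)
bottle 0.81 [122. 233.] 227 med [0.741 0.003 0.039] ztop 0.063 circ [0.748 0.004] 0.009 ((0.7466468214988708, 0.00442535150796175), (0.013940942473709583, 0.016395315527915955), 1.731044054031372)
weight 0.56 [181. 237.] 87 med [ 0.602 -0.001  0.017] ztop 0.027 circ [ 0.604 -0.   ] 0.006 ((0.6044326424598694, -0.0004619462415575981), (0.00956637691706419, 0.01187877170741558), 3.01846981048584)
brush 0.76 [183. 409.] 733 med [ 0.603 -0.409  0.017] ztop 0.021 circ [ 0.585 -0.416] 0.072 ((0.5855282545089722, -0.41304874420166016), (0.04183120280504227, 0.14211511611938477), 85.8384780883789)
```

View pics/top0.png

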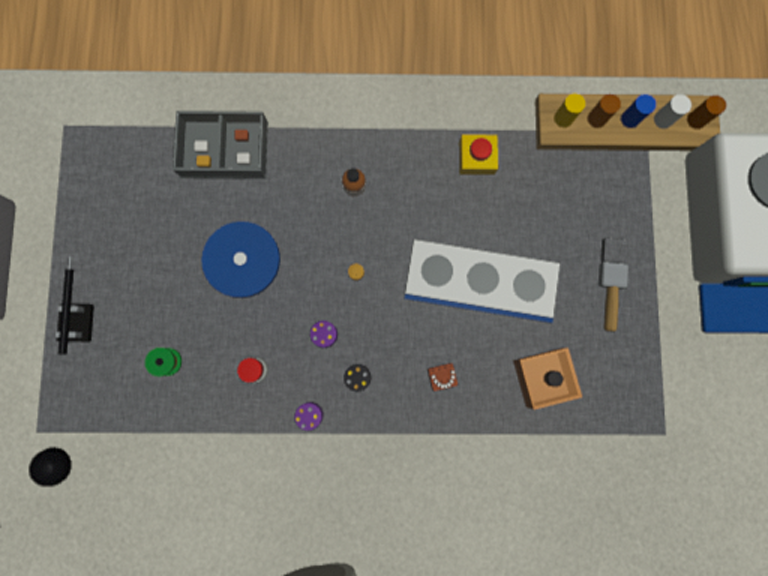

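Run:
```python
from h import *
im=np.load('topI.npy');P=np.load('topP.npy')
save(im[205:300,85:405],'crop0.png',2.5)
def show(n,m,zr):
    t=P[m&(P[...,2]>zr[0])&(P[...,2]<zr[1])][:,:2].astype(np.float32)
    r=cv2.minAreaRect(t); print(n,len(t),np.round(r[0],3),np.round(r[1],3),round(r[2],1),t.mean(0).round(4))
h=cv2.cvtColor(im,cv2.COLOR_RGB2HSV).astype(int);H,S,V=h[...,0],h[...,1],h[...,2]
X,Y,Z=P[...,0],P[...,1],P[...,2]
# tray surface
show('tray',(X>.5)&(abs(Y+.2)<.19)&(X<.75)&(S<60),(.005,.012))
# spots
m=((X>.5)&(abs(Y+.2)<.19)&(Z>.005)&(Z<.012)&(V<185)&(S<60)).astype(np.uint8)
n,_,st,c=cv2.connectedComponentsWithStats(m)
for i in range(1,n):
    if st[i,4]>60: q=P[_==i]; print('spot',c[i].round(),st[i,4],q.mean(0).round(4))
m=((X>.56)&(X<.7)&(Y>.12)&(Y<.25)&(Z>.01)&(S<80)); print('dot',m.sum(),P[m].mean(0).round(4))
show('model',(abs(X-.44)<.05)&(abs(Y+.137)<.05),(.008,.024))
show('coverroof',(abs(X-.44)<.07)&(abs(Y+.29)<.07),(.040,.05))
```

```text
tray 3331 [ 0.604 -0.15 ] [0.357 0.161] 68.5 [ 0.5954 -0.2047]
spot [291. 180.] 371 [ 0.6083 -0.1305  0.0076]
spot [322. 185.] 382 [ 0.5965 -0.2048  0.0077]
spot [352. 190.] 387 [ 0.585  -0.279   0.0077]
dot 74 [0.6175 0.1858 0.0136]
model 225 [ 0.439 -0.138] [0.036 0.04 ] 13.4 [ 0.4397 -0.1363]
coverroof 1053 [ 0.438 -0.297] [0.076 0.077] 14.4 [ 0.4379 -0.2962]
```

The overview shows the jar at (250,370), spool (163,362), model (443,377), cover (549,378), tray spots (437,270), (483,277), (529,286), and base dot (240,258), all in the 1.5x picture. There are three bur blocks: purple at (323,334), purple at (308,416), and black at (357,377). The black one is meant. I'll confirm it in the crop and head for the jar first.

View pics/crop0.png

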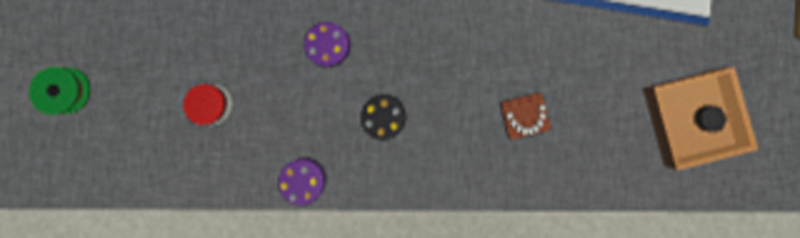

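```bash
python3 -m jog '[[0,2.73,6.75,0,0,0,3.57],[0,2.73,6.75,0,0,0,3.57],[0,2.73,6.75,0,0,0,3.57],[0,2.73,6.75,0,0,0,3.57],[0,2.73,6.75,0,0,0,3.57]]' 40
python3 -m jog '[[0,2.73,6.75,0,0,0,3.57],[0,2.73,6.75,0,0,0,3.57],[0,2.73,6.75,0,0,0,3.57],[0,2.73,6.75,0,0,0,3.57],[0,2.73,6.75,0,0,0,3.57]]'
python3 -m jog '[[0,2.73,6.75,0,0,0,3.57],[0,2.73,6.75,0,0,0,3.57],[0,2.73,6.75,0,0,0,3.57],[0,2.73,6.75,0,0,0,3.57],[0,2.73,6.75,0,0,0,3.57]]'
python3 -m jog '[[0,2.73,6.75,0,0,0,3.57],[0,2.73,6.75,0,0,0,3.57],[0,2.73,6.75,0,0,0,3.57],[0,2.73,6.75,0,0,0,3.57],[0,2.73,6.75,0,0,0,3.57]]'
```

```text
time: 1.1
ee_pos: [0.2448, -0.3498, 0.1963]
tcp_rot: [-90.0, -0.1, -53.4]
wrist_force: [0.0, -1.0, 0.6]
opening: 0.0856
time: 1.6
ee_pos: [0.3131, -0.1815, 0.1958]
tcp_rot: [-90.0, -0.1, -35.4]
wrist_force: [0.0, -0.6, 0.0]
opening: 0.0854
time: 2.1
ee_pos: [0.3815, -0.0131, 0.1951]
tcp_rot: [-90.0, 0.0, -17.6]
wrist_force: [-0.6, -0.8, -1.0]
opening: 0.0854
time: 2.6
ee_pos: [0.4499, 0.1551, 0.1942]
tcp_rot: [-90.0, 0.1, 0.1]
wrist_force: [-0.8, -0.0, -0.8]
opening: 0.0854
```

The crop confirms the black bur block at (383,117), with purple ones at (327,44) and (302,181). Next is one close wrist look at the jar.

```bash
cat >> h.py <<'E'
def look(l,name=None,n='wrist',band=.006,zr=None):
    im,P=cam(n)
    if name: save(im,name)
    for r in bot.regions_of(n,l)[:2]:
        Q=P[r['pixels']]; Q=Q[~np.isnan(Q[:,0])]
        z=np.percentile(Q[:,2],95); lo,hi=zr or (z-band,z+.01)
        t=Q[(Q[:,2]>lo)&(Q[:,2]<hi)][:,:2].astype(np.float32)
        if len(t)<5: continue
        a=cv2.minAreaRect(t); print(l,round(r['conf'],2),len(t),'ztop',z.round(3),'rect',np.round(a[0],4),np.round(a[1],3),round(a[2],1),'mean',t.mean(0).round(4))
    o=bot.get_obs(); print('tcp',o['ee_pos'].round(4),o['tcp_rot'].round(1),'open',round(o['opening'],4),'F',o['wrist_force'].round(1),'t',round(o['time'],2))
    return im,P
E
python3 -c "
from h import *
look('jar','w1.png')"
```

```text
jar 0.62 938 ztop 0.05 rect [0.4488 0.1562] [0.035 0.035] 43.6 mean [0.4487 0.1564]
tcp [0.4489 0.1528 0.1949] [-90.1   0.1   0. ] open 0.0855 F [-0.  -1.2 -0.2] t 2.7
```

View pics/w1.png

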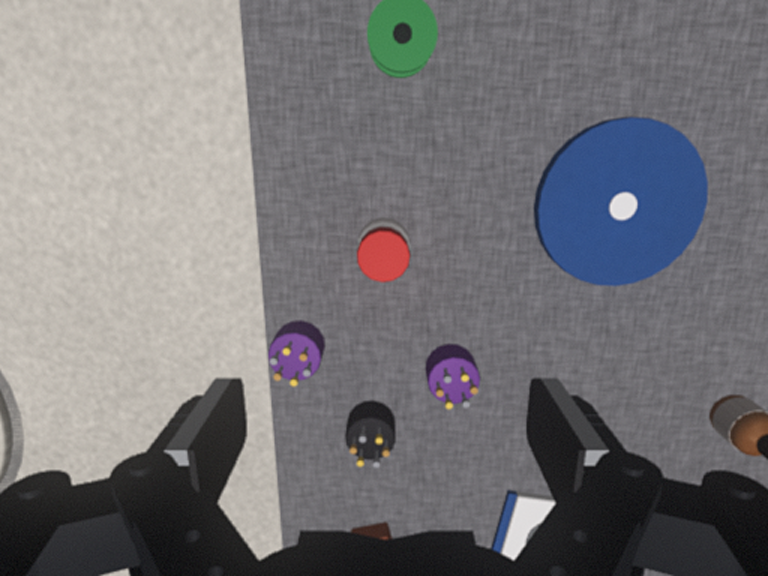

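The wrist view shows the red cap at (383,255), agreeing with the top camera to about 1 mm. I'll descend and grip.

```bash
python3 -m jog '[[0,0,0.13,-2,0,0,0],[0,0,0.13,-4,0,0,0],[0,0,0.13,-6,0,0,0],[0,0,0.13,-7.2,0,0,0],[0,0,0.13,-7.2,0,0,0]]' 40
python3 -m jog '[[1,0,0,0,0,0,0],[1,0,0,0,0,0,0],[1,0,0,0,0,0,0],[1,0,0,0,0,0,0],[1,0,0,0,0,0,0]]'
python3 -m jog '[[1,0,0,0,0,0,0],[1,0,0,0,0,0,0],[1,0,0,0,0,0,0],[1,0,0,0,0,0,0],[1,0,0,0,0,0,0]]'
python3 -m jog '[[1,0,0,0.5,0,0,0],[1,0,0,1.5,0,0,0],[1,0,0,3,0,0,0],[1,0,0,4,0,0,0],[1,0,0,4,0,0,0]]'
```

```text
time: 3.2
ee_pos: [0.4458, 0.1542, 0.0116]
tcp_rot: [-90.1, 0.4, -0.1]
wrist_force: [1.0, 0.5, 0.5]
opening: 0.0851
time: 3.7
ee_pos: [0.449, 0.1572, 0.0162]
tcp_rot: [-90.0, -0.1, 0.0]
wrist_force: [0.4, 0.3, 0.8]
opening: 0.0121
time: 4.2
ee_pos: [0.4485, 0.157, 0.0154]
tcp_rot: [-90.0, 0.0, 0.0]
wrist_force: [0.2, 0.8, 0.5]
opening: 0.0002
time: 4.7
ee_pos: [0.4503, 0.1576, 0.1201]
tcp_rot: [-89.9, -0.3, 0.0]
wrist_force: [0.2, 0.2, -0.3]
opening: 0.0
```

The fingers shut on nothing, so I'll check with the cameras.

```bash
python3 -c "
from h import *
im,P=look('jar')
i2,P2=look('jar',n='top')
save(np.hstack([im,i2]),'w2.png',.78)"
```

```text
jar 0.8 1530 ztop 0.05 rect [0.4488 0.1554] [0.036 0.036] 87.1 mean [0.4487 0.1562]
tcp [0.4489 0.1571 0.1163] [-90.   -0.1   0. ] open -0.0001 F [-0.6  0.1 -0.5] t 4.8
jar 0.52 212 ztop 0.051 rect [0.4486 0.1546] [0.033 0.036] 0.4 mean [0.4483 0.1542]
tcp [0.4481 0.1569 0.1147] [-90.    0.1   0. ] open -0.0006 F [-0.6 -0.1 -0. ] t 4.9
```

View pics/w2.png

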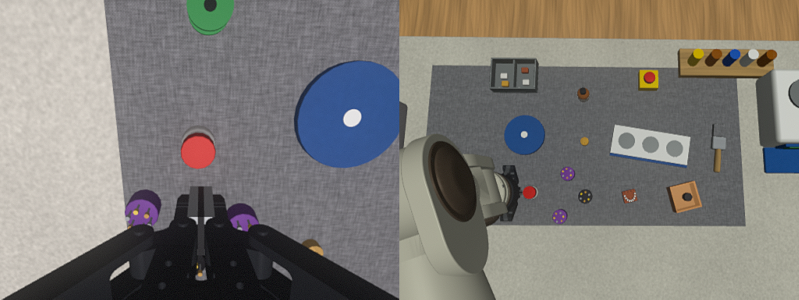

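The jar is untouched and the fingers closed beside or above it. I'll locate the fingertips in depth from both cameras.

Run:
```python
from h import *
print(bot.camera_model('wrist'))
im,P=cam('wrist'); o=bot.get_obs(); print(o['ee_pos'],o['tcp_rot'])
for v in range(225,384,12): print(v,P[v,250:262:5].round(3).tolist())
for n in('top','side'):
    i,Q=cam(n); d=np.abs(Q-o['ee_pos']); m=(d[...,0]<.08)&(d[...,1]<.1)&(Q[...,2]>.06)&(Q[...,2]<.3)
    q=Q[m]; print(n,len(q)); 
    for z in np.arange(.06,.3,.02):
        s=q[(q[:,2]>z)&(q[:,2]<=z+.02)]
        if len(s): print(round(z,2),len(s),s.min(0).round(3),s.max(0).round(3),s.mean(0).round(3))
save(i,'side1.png')
```

```text
{'fx': 324.0443542379887, 'fy': 324.0443542379887, 'cx': 257.19383719959956, 'cy': 192.8551126192486, 'tool_from_camera': array([[ 9.99999936e-01,  5.49811842e-05, -3.53970197e-04,
         7.26670528e-04],
       [ 3.54016577e-04, -3.02529758e-01,  9.53139874e-01,
        -1.77795518e-01],
       [-5.46817592e-05, -9.53139939e-01, -3.02529758e-01,
         7.83178472e-02],
       [ 0.00000000e+00,  0.00000000e+00,  0.00000000e+00,
         1.00000000e+00]])}
[0.44799909 0.15682405 0.11451856] [-9.00299878e+01  8.27725618e-02  8.79850632e-03]
225 [[0.442, 0.109, -0.0], [0.446, 0.109, -0.001], [0.451, 0.109, -0.001]]
237 [[0.442, 0.097, 0.0], [0.446, 0.097, 0.0], [0.451, 0.097, 0.001]]
249 [[0.446, 0.169, 0.164], [0.448, 0.169, 0.164], [0.45, 0.169, 0.166]]
261 [[0.446, 0.169, 0.175], [0.448, 0.169, 0.176], [0.45, 0.169, 0.175]]
273 [[0.446, 0.169, 0.185], [0.448, 0.169, 0.184], [0.45, 0.169, 0.184]]
285 [[0.446, 0.171, 0.195], [0.448, 0.165, 0.187], [0.45, 0.165, 0.186]]
297 [[0.447, 0.17, 0.2], [0.448, 0.16, 0.187], [0.45, 0.16, 0.187]]
309 [[0.446, 0.163, 0.197], [0.448, 0.156, 0.1
[... 880 characters left out ...]
245]
0.26 24 [0.407 0.146 0.26 ] [0.49  0.164 0.272] [0.474 0.151 0.264]
0.28 131 [0.415 0.12  0.281] [0.485 0.148 0.3  ] [0.45  0.126 0.291]
side 1635
0.14 28 [0.437 0.141 0.15 ] [0.459 0.155 0.16 ] [0.447 0.147 0.156]
0.16 80 [0.434 0.141 0.16 ] [0.46  0.154 0.179] [0.448 0.147 0.17 ]
0.18 120 [0.414 0.14  0.18 ] [0.481 0.166 0.2  ] [0.447 0.147 0.191]
0.2 250 [0.399 0.136 0.2  ] [0.494 0.168 0.22 ] [0.447 0.147 0.21 ]
0.22 322 [0.386 0.134 0.22 ] [0.509 0.171 0.24 ] [0.447 0.145 0.231]
0.24 375 [0.387 0.131 0.24 ] [0.507 0.171 0.26 ] [0.449 0.146 0.249]
0.26 183 [0.408 0.117 0.26 ] [0.489 0.162 0.28 ] [0.449 0.142 0.268]
0.28 277 [0.411 0.115 0.28 ] [0.484 0.152 0.3  ] [0.449 0.126 0.29 ]
```

View pics/side1.png

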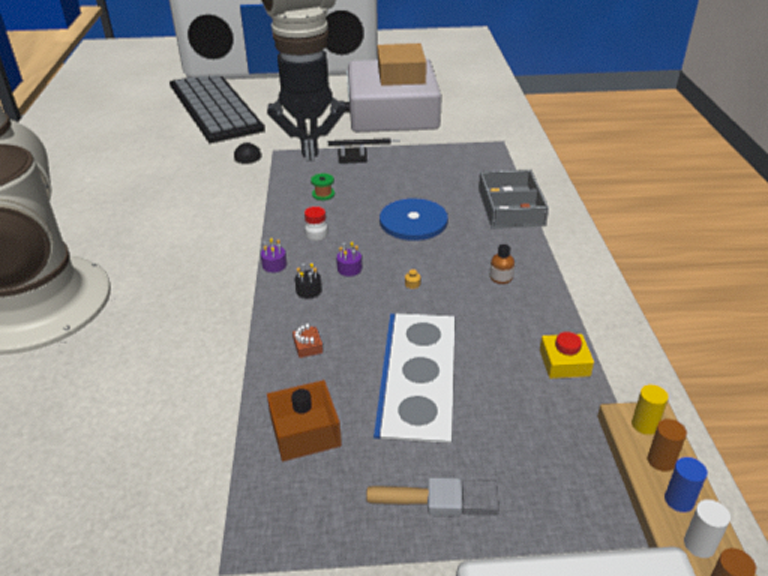

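All cameras put the shut fingertips at about (0.448, 0.158, 0.153) while the reported TCP z is 0.115. The real tips are therefore about 38 mm above the reported TCP, and x and y are right. From here I'll use tip z = reported z + 0.038.

```bash
python3 -m jog '[[0,0,0,0,0,0,0],[0,0,0,0,0,0,0],[0,0,0,0,0,0,0],[0,0,0,0,0,0,0],[0,0,0,0,0,0,0]]' 40
python3 -m jog '[[0,0,0,-1,0,0,0],[0,0,0,-2,0,0,0],[0,0,0,-3,0,0,0],[0,0,0,-3,0,0,0],[0,0,0,-3,0,0,0]]'
python3 -m jog '[[0,0,0,-0.8,0,0,0],[0,0,0,-1.5,0,0,0],[0,0,0,-2,0,0,0],[0,0,0,-2.4,0,0,0],[0,0,0,-2.4,0,0,0]]'
python3 -m jog '[[1,0,0,0,0,0,0],[1,0,0,0,0,0,0],[1,0,0,0,0,0,0],[1,0,0,0,0,0,0],[1,0,0,0,0,0,0]]'
python3 -m jog '[[1,0,0,0,0,0,0],[1,0,0,0,0,0,0],[1,0,0,0,0,0,0],[1,0,0,0,0,0,0],[1,0,0,0,0,0,0]]'
```

```text
time: 5.55
ee_pos: [0.4485, 0.157, 0.1154]
tcp_rot: [-90.0, 0.0, 0.0]
wrist_force: [-0.1, -0.3, 0.8]
opening: 0.0723
time: 6.05
ee_pos: [0.4484, 0.157, 0.0409]
tcp_rot: [-90.0, 0.0, 0.0]
wrist_force: [-0.0, 0.1, 1.1]
opening: 0.0854
time: 6.55
ee_pos: [0.4482, 0.1569, -0.0201]
tcp_rot: [-90.0, 0.1, 0.0]
wrist_force: [-0.9, 0.4, -0.3]
opening: 0.0853
time: 7.05
ee_pos: [0.4488, 0.1571, -0.0187]
tcp_rot: [-90.0, -0.1, 0.0]
wrist_force: [-2.0, -0.9, 6.5]
opening: 0.0365
time: 7.55
ee_pos: [0.4489, 0.1572, -0.0186]
tcp_rot: [-90.0, -0.1, 0.0]
wrist_force: [-1.2, 0.5, 5.5]
opening: 0.0363
```

```bash
python3 -m jog '[[1,0,0,0.5,0,0,0],[1,0,0,1.5,0,0,0],[1,0,0,3,0,0,0],[1,0,0,4.4,0,0,0],[1,0,0,4.4,0,0,0]]'
python3 -c "
from h import *
im,P=look('jar'); i2,P2=look('jar',n='side')
print([P[v,256].round(3).tolist() for v in range(180,320,10)])
save(np.hstack([im,i2]),'w3.png',.78)"
```

```text
time: 8.05
ee_pos: [0.4509, 0.1578, 0.0962]
tcp_rot: [-89.9, -0.4, 0.0]
wrist_force: [0.4, -0.3, -0.7]
opening: 0.0357
jar 0.69 5860 ztop 0.165 rect [0.4512 0.1558] [0.037 0.036] 88.0 mean [0.4512 0.1577]
tcp [0.4491 0.1572 0.0915] [-90.   -0.1   0. ] open 0.036 F [-0.   0.3 -1.5] t 8.15
jar 0.74 105 ztop 0.159 rect [0.4478 0.1494] [0.035 0.036] 44.0 mean [0.4486 0.148 ]
tcp [0.448  0.1568 0.0896] [-90.    0.1   0. ] open 0.0363 F [-0.5  0.3 -1. ] t 8.25
[[0.451, 0.161, 0.0], [0.451, 0.152, -0.0], [0.451, 0.143, 0.0], [0.451, 0.133, 0.0], [0.451, 0.175, 0.127], [0.451, 0.174, 0.136], [0.451, 0.172, 0.142], [0.451, 0.173, 0.154], [0.451, 0.173, 0.162], [0.451, 0.169, 0.163], [0.451, 0.165, 0.164], [0.451, 0.161, 0.165], [0.451, 0.156, 0.164], [0.451, 0.152, 0.164]]
```

View pics/w3.png

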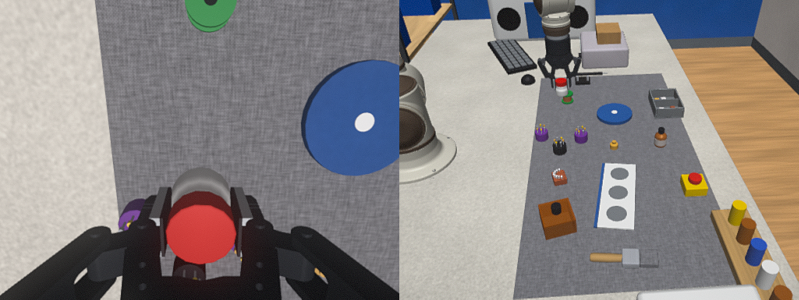

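Jar held upright. Its underside is at reported z + 0.019. I'll carry it to the left spot (0.608, -0.1305).

```bash
python3 -m jog '[[1,0.8,-1.4,0,0,0,0],[1,1.6,-3,0,0,0,0],[1,2.5,-4.5,0,0,0,0],[1,3.2,-5.75,0,0,0,0],[1,3.2,-5.75,0,0,0,0]]'
python3 -m jog '[[1,0.8,-1.4,0,0,0,0],[1,1.6,-3,0,0,0,0],[1,2.5,-4.5,0,0,0,0],[1,3.2,-5.75,0,0,0,0],[1,3.2,-5.75,0,0,0,0]]'
python3 -m jog '[[1,0,0,-1,0,0,0],[1,0,0,-2,0,0,0],[1,0,0,-3,0,0,0],[1,0,0,-3,0,0,0],[1,0,0,-3,0,0,0]]'
python3 -c "
from h import *
look('jar')"
```

```text
time: 8.75
ee_pos: [0.5291, 0.01, 0.0885]
tcp_rot: [-90.0, 0.1, -0.2]
wrist_force: [-0.1, 1.4, -1.4]
opening: 0.0363
time: 9.25
ee_pos: [0.6089, -0.1334, 0.088]
tcp_rot: [-90.0, 0.2, -0.2]
wrist_force: [-1.2, 0.7, -1.4]
opening: 0.0358
time: 9.75
ee_pos: [0.6077, -0.1297, 0.0151]
tcp_rot: [-90.0, 0.1, 0.0]
wrist_force: [1.2, 0.6, -1.3]
opening: 0.0361
jar 0.73 5818 ztop 0.084 rect [ 0.6087 -0.1315] [0.036 0.037] 0.6 mean [ 0.6087 -0.1296]
tcp [ 0.6091 -0.1302  0.0169] [-90.   -0.1   0. ] open 0.036 F [ 1.2 -0.6 -0.4] t 9.85
```

```bash
python3 -m jog '[[1,0,0,-0.5,0,0,0],[1,0,0,-0.8,0,0,0],[1,0,0,-1,0,0,0],[1,0,0,-1,0,0,0],[1,0,0,-1,0,0,0]]'
python3 -m jog '[[0.3,0,0,0,0,0,0],[0.3,0,0,0,0,0,0],[0,0,0,0,0,0,0],[0,0,0,0,0,0,0],[0,0,0,0,0,0,0]]'
python3 -m jog '[[0,0,0,0,0,0,0],[0,0,0,1,0,0,0],[0,0,0,3,0,0,0],[0,0,0,5,0,0,0],[0,0,0,5,0,0,0]]'
python3 -c "
from h import *
look('jar');look('jar',n='top')"
```

```text
time: 10.35
ee_pos: [0.6084, -0.1305, -0.0099]
tcp_rot: [-90.0, 0.0, 0.0]
wrist_force: [-0.3, -0.6, -0.9]
opening: 0.0361
time: 10.85
ee_pos: [0.6085, -0.1305, -0.0096]
tcp_rot: [-90.0, -0.0, 0.0]
wrist_force: [-0.5, 0.2, -0.7]
opening: 0.0855
time: 11.35
ee_pos: [0.6114, -0.1311, 0.1235]
tcp_rot: [-90.1, -0.6, 0.0]
wrist_force: [-0.3, -0.3, -0.2]
opening: 0.0856
jar 0.86 1550 ztop 0.058 rect [ 0.6099 -0.1316] [0.034 0.036] 36.6 mean [ 0.6096 -0.1311]
tcp [ 0.6094 -0.1307  0.117 ] [-90.   -0.2   0. ] open 0.0855 F [ 0.5 -0.5 -1. ] t 11.45
tcp [ 0.608  -0.1304  0.1143] [-90.    0.1   0. ] open 0.0855 F [-0.1  0.8  0.2] t 11.55
```

Jar is on its spot, within 2 mm. Next, the spool.

```bash
python3 -m jog '[[0,-1,2.8,0,0,0,0],[0,-2,5.6,0,0,0,0],[0,-3,8.5,0,0,0,0],[0,-3,8.5,0,0,0,0],[0,-3,8.5,0,0,0,0]]'
python3 -m jog '[[0,-1,2.8,0,0,0,0],[0,-2,5.6,0,0,0,0],[0,-2.9,8.5,0,0,0,0],[0,-2.9,8.5,0,0,0,0],[0,-2.9,8.5,0,0,0,0]]'
python3 -c "
from h import *
look('spool')"
```

```text
time: 12.05
ee_pos: [0.5313, 0.0848, 0.1138]
tcp_rot: [-90.0, 0.2, 0.1]
wrist_force: [0.4, -0.5, 0.2]
opening: 0.0858
time: 12.55
ee_pos: [0.4587, 0.2972, 0.1136]
tcp_rot: [-90.1, 0.1, 0.2]
wrist_force: [0.9, -0.6, 0.2]
opening: 0.0852
spool 0.79 2113 ztop 0.036 rect [0.4602 0.295 ] [0.042 0.043] 1.5 mean [0.4603 0.2957]
tcp [0.459  0.2969 0.1134] [-90.1   0.2   0.2] open 0.0853 F [ 0.7 -0.7 -0.5] t 12.65
```

```bash
python3 -m jog '[[0,0.05,-0.06,-1,0,0,0],[0,0.05,-0.06,-2.5,0,0,0],[0,0.05,-0.06,-4,0,0,0],[0,0.05,-0.06,-4.5,0,0,0],[0,0.05,-0.06,-4.5,0,0,0]]'
python3 -m jog '[[0,0,0,-0.5,0,0,0],[0,0,0,-1,0,0,0],[0,0,0,-1.25,0,0,0],[0,0,0,-1.25,0,0,0],[0,0,0,-1.25,0,0,0]]'
python3 -m jog '[[1,0,0,0,0,0,0],[1,0,0,0,0,0,0],[1,0,0,0,0,0,0],[1,0,0,0,0,0,0],[1,0,0,0,0,0,0]]'
python3 -m jog '[[1,0,0,0,0,0,0],[1,0,0,0,0,0,0],[1,0,0,0.5,0,0,0],[1,0,0,2,0,0,0],[1,0,0,2,0,0,0]]'
python3 -m jog '[[1,0,0,1,0,0,0],[1,0,0,2,0,0,0],[1,0,0,3,0,0,0],[1,0,0,3,0,0,0],[1,0,0,3,0,0,0]]'
python3 -c "
from h import *
look('spool')"
```

```text
time: 13.15
ee_pos: [0.4608, 0.2915, 0.0005]
tcp_rot: [-90.2, 0.2, -0.0]
wrist_force: [-0.0, 0.1, 0.8]
opening: 0.0855
time: 13.65
ee_pos: [0.4624, 0.2931, -0.0281]
tcp_rot: [-90.0, -0.0, 0.0]
wrist_force: [-0.2, -0.3, 0.6]
opening: 0.0853
time: 14.15
ee_pos: [0.4624, 0.2932, -0.0277]
tcp_rot: [-90.0, -0.0, 0.0]
wrist_force: [-2.0, -0.8, 4.5]
opening: 0.0422
time: 14.65
ee_pos: [0.4645, 0.2944, 0.0269]
tcp_rot: [-89.8, -0.3, 0.0]
wrist_force: [0.7, 0.2, -0.2]
opening: 0.042
time: 15.15
ee_pos: [0.4626, 0.2932, 0.097]
tcp_rot: [-90.0, -0.1, 0.0]
wrist_force: [-1.0, -0.1, -1.6]
opening: 0.0422
spool 0.61 8226 ztop 0.161 rect [0.4633 0.2943] [0.045 0.042] 90.0 mean [0.4633 0.2964]
tcp [0.4618 0.2927 0.0956] [-90.    0.1   0. ] open 0.042 F [ 0.7  0.1 -0.7] t 15.25
```

```bash
python3 -m jog '[[1,0.5,-1.8,0,0,0,0],[1,1,-3.6,0,0,0,0],[1,1.4,-5.4,0,0,0,0],[1,1.78,-6.66,0,0,0,0],[1,1.78,-6.66,0,0,0,0]]'
python3 -m jog '[[1,0.5,-1.8,0,0,0,0],[1,1,-3.6,0,0,0,0],[1,1.4,-5.4,0,0,0,0],[1,1.78,-6.66,0,0,0,0],[1,1.78,-6.66,0,0,0,0]]'
python3 -m jog '[[1,0.5,-1.8,0,0,0,0],[1,1,-3.6,0,0,0,0],[1,1.4,-5.4,0,0,0,0],[1,1.78,-6.66,0,0,0,0],[1,1.78,-6.66,0,0,0,0]]'
python3 -m jog '[[1,0,0,-1,0,0,0],[1,0,0,-2,0,0,0],[1,0,0,-3,0,0,0],[1,0,0,-3.6,0,0,0],[1,0,0,-3.6,0,0,0]]'
python3 -c "
from h import *
look('spool')"
```

```text
time: 15.75
ee_pos: [0.5069, 0.123, 0.0955]
tcp_rot: [-90.1, 0.1, -0.2]
wrist_force: [0.3, 1.0, 0.3]
opening: 0.0421
time: 16.25
ee_pos: [0.5514, -0.0428, 0.0952]
tcp_rot: [-90.0, 0.1, -0.2]
wrist_force: [-0.2, 0.7, -0.5]
opening: 0.0419
time: 16.75
ee_pos: [0.596, -0.2088, 0.0948]
tcp_rot: [-90.0, 0.1, -0.1]
wrist_force: [-0.5, 0.2, -0.8]
opening: 0.0424
time: 17.25
ee_pos: [0.5942, -0.2048, 0.0039]
tcp_rot: [-89.9, 0.3, 0.1]
wrist_force: [-0.0, -0.4, -0.4]
opening: 0.0423
spool 0.78 8185 ztop 0.068 rect [ 0.5953 -0.2036] [0.045 0.042] 89.9 mean [ 0.5952 -0.2016]
tcp [ 0.596  -0.2058  0.0071] [-90.  -0.   0.] open 0.0422 F [-0.3 -0.1  0.7] t 17.35
```

```bash
python3 -m jog '[[1,0.03,-0.04,-0.5,0,0,0],[1,0.03,-0.04,-0.8,0,0,0],[1,0.03,-0.04,-1,0,0,0],[1,0.03,-0.04,-1,0,0,0],[1,0.03,-0.04,-1,0,0,0]]'
python3 -m jog '[[0.3,0,0,0,0,0,0],[0.3,0,0,0,0,0,0],[0,0,0,0,0,0,0],[0,0,0,0,0,0,0],[0,0,0,0,0,0,0]]'
python3 -m jog '[[0,0,0,0,0,0,0],[0,0,0,1,0,0,0],[0,0,0,3,0,0,0],[0,0,0,5.3,0,0,0],[0,0,0,5.3,0,0,0]]'
python3 -c "
from h import *
look('spool');look('jar')"
python3 -m jog '[[0,-1,1.4,0,0,0,0],[0,-2,2.8,0,0,0,0],[0,-3.2,4,0,0,0,0],[0,-3.2,4,0,0,0,0],[0,-3.2,4,0,0,0,0]]'
python3 -m jog '[[0,-1,1.4,0,0,0,0],[0,-2,2.8,0,0,0,0],[0,-3.2,4,0,0,0,0],[0,-3.2,4,0,0,0,0],[0,-3.2,4,0,0,0,0]]'
python3 -c "
from h import *
look('burblock',zr=(.02,.031));im,P=cam('wrist'); save(im,'w4.png')
m=(im.max(-1)<60)&(P[...,2]>.02)&(P[...,2]<.032)&(abs(P[...,0]-.437)<.04)&(abs(P[...,1]+.005)<.04);t=P[m][:,:2].astype(np.float32)
print(cv2.minEnclosingCircle(t),t.mean(0))"
```

```text
time: 17.85
ee_pos: [0.5965, -0.2076, -0.0183]
tcp_rot: [-90.0, 0.0, -0.0]
wrist_force: [0.5, -0.1, -0.6]
opening: 0.0422
time: 18.35
ee_pos: [0.5965, -0.2075, -0.0183]
tcp_rot: [-90.0, -0.0, 0.0]
wrist_force: [0.2, -0.2, -0.2]
opening: 0.0855
time: 18.85
ee_pos: [0.5989, -0.2083, 0.1214]
tcp_rot: [-90.2, -0.5, 0.0]
wrist_force: [-0.3, 0.4, 1.7]
opening: 0.0856
spool 0.91 2179 ztop 0.044 rect [ 0.5976 -0.2059] [0.044 0.043] 88.3 mean [ 0.5974 -0.2052]
spool 0.66 2097 ztop 0.058 rect [ 0.6092 -0.1326] [0.036 0.036] 0.6 mean [ 0.6092 -0.1322]
tcp [ 0.5977 -0.2079  0.1165] [-90.1  -0.2   0. ] open 0.0851 F [ 0.7 -0.7 -0.2] t 18.95
jar 0.86 2161 ztop 0.058 rect [ 0.6094 -0.1327] [0.036 0.036] 42.9 mean [ 0.6092 -0.1323]
tcp [ 0.5961 -0.2073  0.1128] [-90.    0.1   0. ] open 0.0856 F [-0.2  0.1 -0.8] t 19.05
time: 19.55
ee_pos: [0.5156, -0.1069, 0.1127]
tcp_rot: [-90.0, 0.1, 0.1]
wrist_force: [0.9, -0.3, 1.0]
opening: 0.0855
time: 20.05
ee_pos: [0.4369, -0.0076, 0.1137]
tcp_rot: [-90.0, 0.0, 0.1]
wrist_force: [0.4, -0.6, -0.4]
opening: 0.0853
burblock 0.8 1826 ztop 0.044 rect [0.5041 0.049 ] [0.041 0.04 ] 16.8 mean [0.5027 0.0497]
burblock 0.76 1505 ztop 0.044 rect [ 0.4376 -0.0043] [0.041 0.04 ] 48.3 mean [ 0.4378 -0.0025]
tcp [ 0.4373 -0.0082  0.1136] [-90.   0.  -0.] open 0.0851 F [ 0.4 -0.7  0.4] t 20.15
((0.4378678500652313, -0.004450384061783552), 0.0207754485309124) [0.43749902 0.00394505]
```

View pics/w4.png

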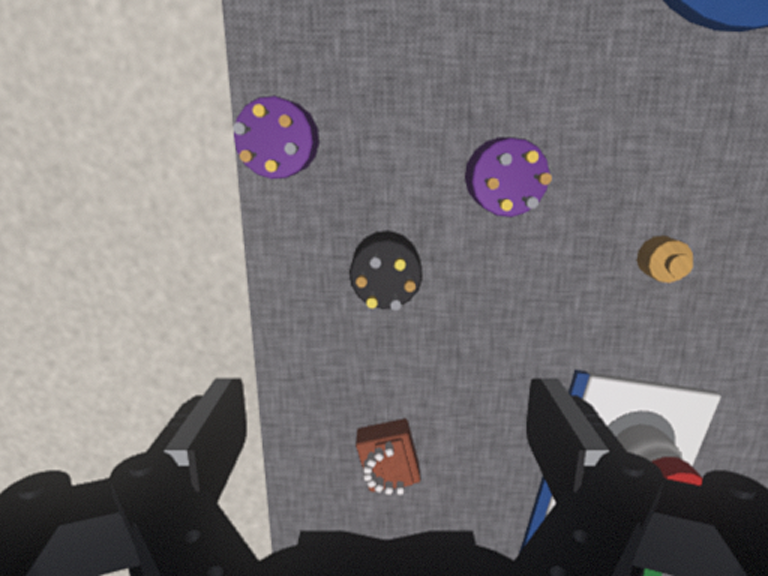

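The black block is at (385,270), between the purple ones at (275,138) and (508,177). Gripping it.

```bash
python3 -m jog '[[0,0.02,0.14,-1,0,0,0],[0,0.02,0.14,-2.5,0,0,0],[0,0.02,0.14,-4,0,0,0],[0,0.02,0.14,-4.5,0,0,0],[0,0.02,0.14,-4.5,0,0,0]]'
python3 -m jog '[[0,0,0,-0.5,0,0,0],[0,0,0,-1,0,0,0],[0,0,0,-1.3,0,0,0],[0,0,0,-1.3,0,0,0],[0,0,0,-1.3,0,0,0]]'
python3 -m jog '[[1,0,0,0,0,0,0],[1,0,0,0,0,0,0],[1,0,0,0,0,0,0],[1,0,0,0,0,0,0],[1,0,0,0,0,0,0]]'
python3 -m jog '[[1,0,0,0,0,0,0],[1,0,0,0,0,0,0],[1,0,0,0.5,0,0,0],[1,0,0,2,0,0,0],[1,0,0,2,0,0,0]]'
python3 -m jog '[[1,0,0,1,0,0,0],[1,0,0,2,0,0,0],[1,0,0,3,0,0,0],[1,0,0,3,0,0,0],[1,0,0,3,0,0,0]]'
python3 -c "
from h import *
look('burblock')"
```

```text
time: 20.7
ee_pos: [0.436, -0.0045, 0.0001]
tcp_rot: [-90.0, 0.2, -0.0]
wrist_force: [0.3, -0.3, 1.1]
opening: 0.0851
time: 21.2
ee_pos: [0.4371, -0.004, -0.0306]
tcp_rot: [-90.0, -0.0, 0.0]
wrist_force: [0.7, 0.5, -0.6]
opening: 0.0849
time: 21.7
ee_pos: [0.4373, -0.004, -0.0303]
tcp_rot: [-90.0, -0.0, 0.0]
wrist_force: [-0.6, -0.9, 5.4]
opening: 0.041
time: 22.2
ee_pos: [0.4394, -0.004, 0.0238]
tcp_rot: [-90.0, -0.3, 0.0]
wrist_force: [0.5, 0.8, -1.0]
opening: 0.0408
time: 22.7
ee_pos: [0.4372, -0.004, 0.0943]
tcp_rot: [-90.0, -0.0, 0.0]
wrist_force: [-0.5, -0.0, -0.6]
opening: 0.0407
burblock 0.97 421 ztop 0.044 rect [0.3794 0.0691] [0.028 0.031] 70.3 mean [0.3792 0.0694]
burblock 0.93 1541 ztop 0.169 rect [ 0.4381 -0.0051] [0.028 0.032] 25.4 mean [ 0.4379 -0.0041]
tcp [ 0.4365 -0.004   0.0931] [-90.    0.1   0. ] open 0.0407 F [-0.4  0.3 -2.2] t 22.8
```

```bash
python3 -m jog '[[1,0.8,-1.5,0,0,0,0],[1,1.6,-3,0,0,0,0],[1,2.4,-4.5,0,0,0,0],[1,2.96,-5.5,0,0,0,0],[1,2.96,-5.5,0,0,0,0]]'
python3 -m jog '[[1,0.8,-1.5,0,0,0,0],[1,1.6,-3,0,0,0,0],[1,2.4,-4.5,0,0,0,0],[1,2.96,-5.5,0,0,0,0],[1,2.96,-5.5,0,0,0,0]]'
python3 -m jog '[[1,0,0,-1,0,0,0],[1,0,0,-2,0,0,0],[1,0,0,-3,0,0,0],[1,0,0,-3.6,0,0,0],[1,0,0,-3.6,0,0,0]]'
python3 -c "
from h import *
look('burblock')"
```

```text
time: 23.3
ee_pos: [0.5114, -0.144, 0.0922]
tcp_rot: [-90.0, 0.1, -0.2]
wrist_force: [0.3, 0.3, -1.7]
opening: 0.0404
time: 23.8
ee_pos: [0.5852, -0.2811, 0.0916]
tcp_rot: [-90.0, 0.1, -0.1]
wrist_force: [-0.8, 0.9, -3.1]
opening: 0.0408
time: 24.3
ee_pos: [0.5832, -0.2775, 0.0013]
tcp_rot: [-89.9, 0.3, 0.0]
wrist_force: [-0.5, 0.2, -0.8]
opening: 0.0409
burblock 0.87 1520 ztop 0.076 rect [ 0.5845 -0.2786] [0.029 0.032] 84.6 mean [ 0.5844 -0.2775]
tcp [ 0.585  -0.2786  0.0047] [-90.  -0.   0.] open 0.0407 F [-0.3  0.2 -0.2] t 24.4
```

```bash
python3 -m jog '[[1,0,0,-0.5,0,0,0],[1,0,0,-0.8,0,0,0],[1,0,0,-1,0,0,0],[1,0,0,-1,0,0,0],[1,0,0,-1,0,0,0]]'
python3 -m jog '[[0.3,0,0,0,0,0,0],[0.3,0,0,0,0,0,0],[0,0,0,0,0,0,0],[0,0,0,0,0,0,0],[0,0,0,0,0,0,0]]'
python3 -m jog '[[0,0,0,0,0,0,0],[0,0,0,1,0,0,0],[0,0,0,3,0,0,0],[0,0,0,5.3,0,0,0],[0,0,0,5.3,0,0,0]]'
python3 -c "
from h import *
look('burblock');look('spool')"
python3 -m jog '[[0,-1.4,1.4,0,0,0,1],[0,-2.8,2.8,0,0,0,1],[0,-4.2,4.2,0,0,0,1],[0,-5.84,5.68,0,0,0,1],[0,-5.84,5.68,0,0,0,1]]'
python3 -m jog '[[0,0,0,0,0,0,1.6],[0,0,0,0,0,0,1.6],[0,0,0,0,0,0,1.6],[0,0,0,0,0,0,1.6],[0,0,0,0,0,0,1.6]]'
python3 -c "
from h import *
im,P=look('model',zr=(.015,.04))
m=(abs(P[...,0]-.44)<.05)&(abs(P[...,1]+.137)<.05)&(P[...,2]>.016)&(P[...,2]<.04);t=P[m][:,:2].astype(np.float32)
print(cv2.minAreaRect(t))"
```

```text
time: 24.9
ee_pos: [0.585, -0.279, -0.0208]
tcp_rot: [-90.0, 0.0, 0.0]
wrist_force: [0.0, -0.5, -1.2]
opening: 0.0405
time: 25.4
ee_pos: [0.5851, -0.279, -0.0208]
tcp_rot: [-90.0, -0.0, 0.0]
wrist_force: [-0.7, 0.3, 0.1]
opening: 0.0854
time: 25.9
ee_pos: [0.5873, -0.2801, 0.119]
tcp_rot: [-90.2, -0.5, 0.0]
wrist_force: [-0.3, 0.6, -0.1]
opening: 0.0849
burblock 0.94 293 ztop 0.052 rect [ 0.5857 -0.2798] [0.028 0.031] 85.4 mean [ 0.5859 -0.2793]
burblock 0.52 292 ztop 0.058 rect [ 0.6092 -0.1482] [0.006 0.026] 88.4 mean [ 0.6089 -0.1481]
tcp [ 0.5862 -0.2795  0.1141] [-90.1  -0.2   0. ] open 0.0854 F [-0.1 -1.2 -0.2] t 26.0
spool 0.98 2868 ztop 0.044 rect [ 0.5976 -0.2058] [0.043 0.043] 27.0 mean [ 0.5974 -0.2055]
tcp [ 0.5846 -0.2788  0.1102] [-90.    0.1   0. ] open 0.0851 F [-0.   0.  -0.1] t 26.1
time: 26.6
ee_pos: [0.4345, -0.134, 0.1096]
tcp_rot: [-89.9, 0.2, 5.1]
wrist_force: [1.1, -0.8, 0.1]
opening: 0.0856
time: 27.1
ee_pos: [0.4391, -0.1372, 0.1111]
tcp_rot: [-90.0, 0.0, 12.9]
wrist_force: [0.7, -1.2, 0.1]
opening: 0.0853
model 0.61 1829 ztop 0.029 rect [ 0.4392 -0.1369] [0.036 0.04 ] 13.8 mean [ 0.4391 -0.1352]
tcp [ 0.4391 -0.1372  0.1113] [-90.    0.   12.9] open 0.0855 F [ 0.6 -0.1  0.5] t 27.2
((0.43925681710243225, -0.13695062696933746), (0.03586369752883911, 0.0393729992210865), 13.36103630065918)
```

```bash
python3 -m jog '[[0,0,0,-1,0,0,0],[0,0,0,-2.5,0,0,0],[0,0,0,-4,0,0,0],[0,0,0,-4.5,0,0,0],[0,0,0,-4.5,0,0,0]]'
python3 -m jog '[[0,0,0,-0.5,0,0,0],[0,0,0,-1,0,0,0],[0,0,0,-1.3,0,0,0],[0,0,0,-1.3,0,0,0],[0,0,0,-1.3,0,0,0]]'
python3 -m jog '[[1,0,0,0,0,0,0],[1,0,0,0,0,0,0],[1,0,0,0,0,0,0],[1,0,0,0,0,0,0],[1,0,0,0,0,0,0]]'
python3 -m jog '[[1,0,0,0,0,0,0],[1,0,0,0,0,0,0],[1,0,0,0.5,0,0,0],[1,0,0,2,0,0,0],[1,0,0,2,0,0,0]]'
python3 -m jog '[[1,0,0,1,0,0,0],[1,0,0,2,0,0,0],[1,0,0,3,0,0,0],[1,0,0,3,0,0,0],[1,0,0,3,0,0,0]]'
python3 -c "
from h import *
look('model',band=.02)"
```

```text
time: 27.7
ee_pos: [0.4378, -0.1367, -0.0022]
tcp_rot: [-89.9, 0.2, 13.0]
wrist_force: [0.8, 0.9, 0.6]
opening: 0.0854
time: 28.2
ee_pos: [0.4391, -0.137, -0.0332]
tcp_rot: [-90.0, -0.0, 13.0]
wrist_force: [-0.1, 1.0, -0.1]
opening: 0.0857
time: 28.7
ee_pos: [0.4393, -0.1371, -0.0329]
tcp_rot: [-90.0, -0.0, 13.0]
wrist_force: [-0.0, -0.6, 3.7]
opening: 0.0353
time: 29.2
ee_pos: [0.4412, -0.1377, 0.0212]
tcp_rot: [-90.2, -0.3, 13.0]
wrist_force: [0.8, 0.5, -0.5]
opening: 0.035
time: 29.7
ee_pos: [0.4391, -0.137, 0.0917]
tcp_rot: [-90.0, -0.0, 13.0]
wrist_force: [-0.1, 0.4, -1.5]
opening: 0.035
model 0.7 7089 ztop 0.154 rect [ 0.4401 -0.137 ] [0.036 0.041] 13.0 mean [ 0.4393 -0.1331]
tcp [ 0.4384 -0.1368  0.0905] [-90.    0.1  13. ] open 0.0351 F [ 0.2  0.5 -0.1] t 29.8
```

```bash
python3 -m jog '[[1,0.7,1.8,0,0,0,0],[1,1.4,3.6,0,0,0,0],[1,2.1,5.4,0,0,0,0],[1,2.8,7,0,0,0,0],[1,3.2,7.9,0,0,0,0]]'
python3 -m jog '[[1,0,0,0,0,0,0],[1,0,0,0,0,0,0]]'
python3 - <<'E'
from h import *
im,P=look('base'); h=cv2.cvtColor(im,cv2.COLOR_RGB2HSV).astype(int)
X,Y,Z=P[...,0],P[...,1],P[...,2]; A=(abs(X-.62)<.08)&(abs(Y-.185)<.08)
m=A&(h[...,0]>95)&(h[...,0]<130)&(h[...,1]>100)&(Z>.0125)&(Z<.017); t=P[m][:,:2].astype(np.float32)
print('disc',len(t),cv2.minEnclosingCircle(t),t.min(0),t.max(0))
m=A&(h[...,1]<70)&(h[...,2]>150)&(Z>.011)&(Z<.018); print('dot',m.sum(),P[m].mean(0))
save(im,'w5.png')
E
```

```text
time: 30.3
ee_pos: [0.519, 0.0633, 0.0901]
tcp_rot: [-90.0, 0.1, 13.1]
wrist_force: [-1.1, -1.2, -1.6]
opening: 0.0351
time: 30.5
ee_pos: [0.5183, 0.0608, 0.0903]
tcp_rot: [-90.0, 0.1, 13.1]
wrist_force: [0.5, 0.8, -0.4]
opening: 0.0351
base 0.67 20374 ztop 0.014 rect [0.625  0.1749] [0.122 0.103] 12.5 mean [0.6225 0.1806]
tcp [0.5184 0.0598 0.091 ] [-90.    0.1  13. ] open 0.0353 F [-0.4  1.2 -0.7] t 30.6
disc 16136 ((0.6234810948371887, 0.18451307713985443), 0.06173623725771904) [0.5624138  0.12372912] [0.684543  0.2348384]
dot 668 [0.62395807 0.18450726 0.01379455]
```

View pics/w5.png

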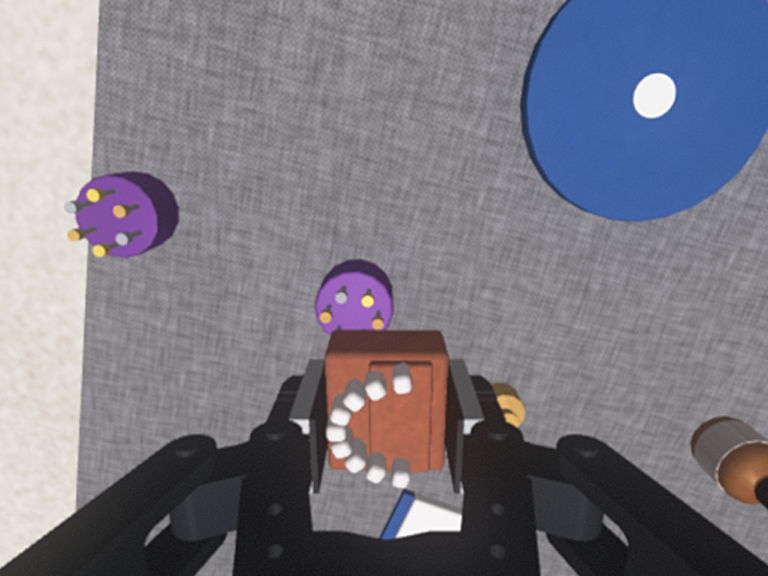

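The base dot is at (655,95), giving (0.6237, 0.1845), and the disc fit agrees. This replaces the top-camera dot estimate.

```bash
python3 -m jog '[[1,1.2,1.4,0,0,0,0],[1,2.4,2.8,0,0,0,0],[1,3.5,4.1,0,0,0,0],[1,4.2,4.99,0,0,0,0],[1,4.2,4.99,0,0,0,0]]'
python3 -m jog '[[1,0,0,-1,0,0,0],[1,0,0,-2,0,0,0],[1,0,0,-3,0,0,0],[1,0,0,-3.4,0,0,0],[1,0,0,-3.4,0,0,0]]'
python3 -m jog '[[1,0,0,0,0,0,0]]'
python3 -c "
from h import *
look('model',band=.02)"
```

```text
time: 31.1
ee_pos: [0.6252, 0.1865, 0.0902]
tcp_rot: [-90.0, 0.0, 13.0]
wrist_force: [-0.6, -1.2, -1.1]
opening: 0.0353
time: 31.6
ee_pos: [0.6229, 0.1838, 0.0053]
tcp_rot: [-90.0, 0.2, 12.9]
wrist_force: [-0.7, 0.3, -0.4]
opening: 0.0348
time: 31.7
ee_pos: [0.6244, 0.1847, 0.0079]
tcp_rot: [-90.0, -0.1, 13.0]
wrist_force: [0.4, 0.4, -0.9]
opening: 0.0351
model 0.91 7093 ztop 0.07 rect [0.6255 0.1847] [0.036 0.041] 13.2 mean [0.6246 0.1886]
tcp [0.6249 0.1852 0.0085] [-90.   -0.1  13. ] open 0.035 F [ 0.  -0.5 -0.4] t 31.8
```

```bash
python3 -m jog '[[1,0,0,-0.5,0,0,0],[1,0,0,-0.8,0,0,0],[1,0,0,-1,0,0,0],[1,0,0,-1,0,0,0],[1,0,0,-1,0,0,0]]'
python3 -m jog '[[0.3,0,0,0,0,0,0],[0.3,0,0,0,0,0,0],[0,0,0,0,0,0,0],[0,0,0,0,0,0,0],[0,0,0,0,0,0,0]]'
python3 -m jog '[[0,0,0,0,0,0,0],[0,0,0,1,0,0,0],[0,0,0,3,0,0,0],[0,0,0,5.3,0,0,0],[0,0,0,5.3,0,0,0]]'
python3 -m jog '[[0,0,0,0,0,0,0]]'
python3 -c "
from h import *
look('model',band=.02)"
python3 -m jog '[[0,-0.7,-1.8,0,0,0,0],[0,-1.4,-3.6,0,0,0,0],[0,-2.1,-5.4,0,0,0,0],[0,-2.5,-6.4,0,0,0,0],[0,-2.5,-6.4,0,0,0,0]]'
python3 -m jog '[[0,-0.7,-1.8,0,0,0,0],[0,-1.4,-3.6,0,0,0,0],[0,-2.1,-5.4,0,0,0,0],[0,-2.5,-6.4,0,0,0,0],[0,-2.5,-6.4,0,0,0,0]]'
python3 -m jog '[[0,-0.7,-1.8,0,0,0,0],[0,-1.4,-3.6,0,0,0,0],[0,-2.1,-5.4,0,0,0,0],[0,-2.44,-6.48,0,0,0,0],[0,-2.44,-6.48,0,0,0,0]]'
python3 -c "
from h import *
im,P=look('cover',band=.008)
m=(abs(P[...,0]-.44)<.06)&(abs(P[...,1]+.297)<.06)&(P[...,2]>.04)&(P[...,2]<.05);t=P[m][:,:2].astype(np.float32)
print(cv2.minAreaRect(t))
m=(im.max(-1)<60)&(abs(P[...,0]-.44)<.03)&(abs(P[...,1]+.297)<.03)&(P[...,2]>.06)&(P[...,2]<.075);print(cv2.minEnclosingCircle(P[m][:,:2].astype(np.float32)),P[m][:,2].max())"
```

```text
time: 32.3
ee_pos: [0.6238, 0.1853, -0.0188]
tcp_rot: [-90.0, 0.0, 13.0]
wrist_force: [0.8, 0.2, -1.1]
opening: 0.0353
time: 32.8
ee_pos: [0.624, 0.1853, -0.0183]
tcp_rot: [-90.0, -0.0, 13.0]
wrist_force: [-0.3, -0.7, -0.4]
opening: 0.0856
time: 33.3
ee_pos: [0.6264, 0.186, 0.1216]
tcp_rot: [-90.0, -0.5, 13.0]
wrist_force: [-0.4, 0.5, 1.0]
opening: 0.0851
time: 33.4
ee_pos: [0.6252, 0.1857, 0.1166]
tcp_rot: [-90.0, -0.2, 13.0]
wrist_force: [0.0, -0.9, -0.9]
opening: 0.0855
model 0.85 1991 ztop 0.043 rect [0.6248 0.1855] [0.036 0.04 ] 12.5 mean [0.6245 0.1876]
tcp [0.6236 0.1851 0.1128] [-90.    0.1  13. ] open 0.0852 F [ 0.8 -0.2 -0.7] t 33.5
time: 34.0
ee_pos: [0.5594, 0.0223, 0.1122]
tcp_rot: [-90.0, 0.2, 12.8]
wrist_force: [0.3, 1.2, -0.5]
opening: 0.0852
time: 34.5
ee_pos: [0.4975, -0.1367, 0.1124]
tcp_rot: [-90.0, 0.1, 12.8]
wrist_force: [0.6, 0.5, -0.3]
opening: 0.0857
time: 35.0
ee_pos: [0.4371, -0.2984, 0.1123]
tcp_rot: [-89.9, 0.1, 12.8]
wrist_force: [0.5, 0.7, -0.4]
opening: 0.0855
cover 0.58 835 ztop 0.067 rect [ 0.4384 -0.2965] [0.023 0.023] 59.1 mean [ 0.4382 -0.2956]
tcp [ 0.438  -0.2961  0.1127] [-89.9   0.1  13. ] open 0.0856 F [-0.1 -0.8 -0.7] t 35.1
((0.43858587741851807, -0.297061562538147), (0.07619105279445648, 0.07677970081567764), 14.285087585449219)
((0.43836697936058044, -0.29593828320503235), 0.011340008117258549) 0.06805580768725333
```

```bash
python3 -m jog '[[0,0.02,0,-1,0,0,0],[0,0.02,0,-2,0,0,0],[0,0.02,0,-3,0,0,0],[0,0.02,0,-3.98,0,0,0],[0,0.02,0,-3.98,0,0,0]]' 60
python3 -m jog '[[1,0,0,0,0,0,0],[1,0,0,0,0,0,0],[1,0,0,0,0,0,0],[1,0,0,0,0,0,0],[1,0,0,0,0,0,0]]'
python3 -m jog '[[1,0,0,0,0,0,0],[1,0,0,0,0,0,0],[1,0,0,0.5,0,0,0],[1,0,0,2,0,0,0],[1,0,0,2,0,0,0]]'
python3 -m jog '[[1,0,0,1,0,0,0],[1,0,0,2,0,0,0],[1,0,0,2.6,0,0,0],[1,0,0,2.6,0,0,0],[1,0,0,2.6,0,0,0]]'
python3 - <<'E'
from h import *
im,P=look('cover',band=.008); i2,_=cam('side'); save(np.hstack([im,i2]),'w6.png',.78)
E
```

```text
time: 35.6
ee_pos: [0.4373, -0.2937, 0.0108]
tcp_rot: [-89.7, 0.2, 13.1]
wrist_force: [-0.2, 0.3, 0.5]
opening: 0.0854
time: 36.1
ee_pos: [0.439, -0.2971, 0.0157]
tcp_rot: [-90.1, -0.1, 13.0]
wrist_force: [-0.6, 0.6, 4.5]
opening: 0.0217
time: 36.6
ee_pos: [0.4403, -0.298, 0.0698]
tcp_rot: [-90.3, -0.2, 13.0]
wrist_force: [0.8, -0.9, -0.8]
opening: 0.0217
time: 37.1
ee_pos: [0.4384, -0.2967, 0.1289]
tcp_rot: [-90.0, 0.0, 13.0]
wrist_force: [0.0, 0.3, -1.7]
opening: 0.0216
cover 0.65 2130 ztop 0.18 rect [ 0.4364 -0.297 ] [0.027 0.025] 16.4 mean [ 0.4389 -0.2945]
cover 0.54 455 ztop 0.018 rect [ 0.6032 -0.3995] [0.015 0.121] 83.0 mean [ 0.632  -0.4012]
tcp [ 0.438  -0.2964  0.1281] [-89.9   0.1  13. ] open 0.0219 F [-0.2 -0.2 -1.6] t 37.2
```

View pics/w6.png

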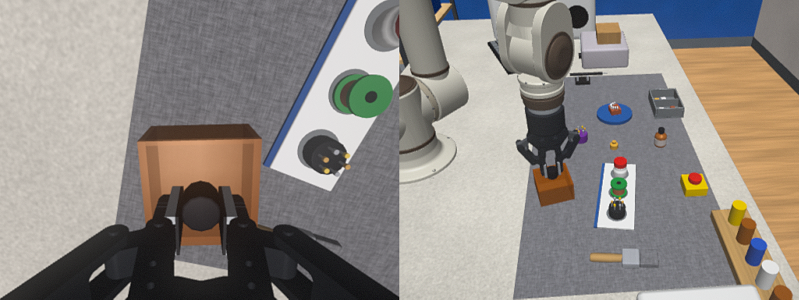

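```bash
python3 -m jog '[[1,0.6,1.5,0,0,0,0],[1,1.2,3,0,0,0,0],[1,1.8,4.6,0,0,0,0],[1,2.48,6.42,0,0,0,0],[1,2.48,6.42,0,0,0,0]]'
python3 -m jog '[[1,0.6,1.5,0,0,0,0],[1,1.2,3,0,0,0,0],[1,1.8,4.6,0,0,0,0],[1,2.48,6.42,0,0,0,0],[1,2.48,6.42,0,0,0,0]]'
python3 -m jog '[[1,0.6,1.5,0,0,0,0],[1,1.2,3,0,0,0,0],[1,1.8,4.6,0,0,0,0],[1,2.48,6.42,0,0,0,0],[1,2.48,6.42,0,0,0,0]]'
python3 -m jog '[[1,0,0,0,0,0,0],[1,0,0,-0.5,0,0,0],[1,0,0,-1,0,0,0],[1,0,0,-1,0,0,0],[1,0,0,-1,0,0,0]]'
python3 - <<'E'
from h import *
im,P=look('cover',band=.008)
z=bot.get_obs()['ee_pos'][2]-.0155+.046
m=(abs(P[...,0]-.624)<.07)&(abs(P[...,1]-.185)<.07)&(abs(P[...,2]-z)<.008)&(im[...,0]>im[...,2]+40);t=P[m];print(cv2.minAreaRect(t[:,:2].astype(np.float32)),np.percentile(t[:,2],[10,50,90]))
E
```

```text
time: 37.75
ee_pos: [0.5014, -0.1316, 0.1285]
tcp_rot: [-89.9, 0.0, 13.3]
wrist_force: [-0.5, 0.2, -0.8]
opening: 0.0218
time: 38.25
ee_pos: [0.5633, 0.0285, 0.1281]
tcp_rot: [-89.9, 0.1, 13.3]
wrist_force: [-0.2, -0.3, -1.5]
opening: 0.0218
time: 38.75
ee_pos: [0.625, 0.1887, 0.1269]
tcp_rot: [-90.0, 0.1, 13.2]
wrist_force: [-0.3, -0.9, -1.7]
opening: 0.0216
time: 39.25
ee_pos: [0.6241, 0.1838, 0.1042]
tcp_rot: [-90.0, 0.1, 13.0]
wrist_force: [0.2, 0.3, -0.8]
opening: 0.0213
cover 0.56 2180 ztop 0.156 rect [0.6237 0.1844] [0.048 0.023] 2.8 mean [0.6245 0.1862]
tcp [0.6246 0.1843 0.1052] [-90.  -0.  13.] open 0.0216 F [-0.2  0.3 -0.7] t 39.35
((0.6250779628753662, 0.18372876942157745), (0.07651485502719879, 0.0774383395910263), 14.540574073791504) [0.13274491 0.13356796 0.1343712 ]
```

```bash
python3 -m jog '[[1,0,0,-0.6,0,0,0],[1,0,0,-1.2,0,0,0],[1,0,0,-1.8,0,0,0],[1,0,0,-2.2,0,0,0],[1,0,0,-2.2,0,0,0]]'
python3 -m jog '[[1,0,0,-0.3,0,0,0],[1,0,0,-0.5,0,0,0],[1,0,0,-0.7,0,0,0],[1,0,0,-0.74,0,0,0],[1,0,0,-0.74,0,0,0]]'
python3 -c "
from h import *
im,P=cam('wrist');print(bot.get_obs()['ee_pos'])
m=(abs(P[...,0]-.624)<.07)&(abs(P[...,1]-.185)<.07)&(abs(P[...,2]-.06)<.008)&(im[...,0]>im[...,2]+40);t=P[m];print(len(t),cv2.minAreaRect(t[:,:2].astype(np.float32)),np.percentile(t[:,2],[10,50,90]))"
```

```text
time: 39.85
ee_pos: [0.6233, 0.1844, 0.047]
tcp_rot: [-90.0, 0.2, 13.0]
wrist_force: [-0.9, 0.7, -1.6]
opening: 0.0216
time: 40.35
ee_pos: [0.6245, 0.1848, 0.031]
tcp_rot: [-90.0, 0.0, 13.0]
wrist_force: [-0.1, 0.1, -1.2]
opening: 0.0216
[0.62459631 0.18477447 0.03130517]
12270 ((0.6253014206886292, 0.1849789023399353), (0.07630651444196701, 0.07726425677537918), 14.407719612121582) [0.05965356 0.06045079 0.06123696]
```

```bash
python3 -m jog '[[1,0,0,-0.03,0,0,0],[0.6,0,0,-0.03,0,0,0],[0,0,0,-0.03,0,0,0],[0,0,0,-0.03,0,0,0],[0,0,0,-0.03,0,0,0]]'
python3 -m jog '[[0,0,0,0,0,0,0],[0,0,0,0,0,0,0],[0,0,0,1,0,0,0],[0,0,0,3,0,0,0],[0,0,0,4,0,0,0]]'
python3 -m jog '[[0,-1.2,-1.4,0,0,0,0],[0,-2.4,-2.8,0,0,0,0],[0,-3.6,-4.2,0,0,0,0],[0,-5,-5.6,0,0,0,0],[0,-6,-7,0,0,0,0]]'
python3 -m jog '[[0,0,-2,0,0,0,0],[0,0,-4,0,0,0,0],[0,0,-6,0,0,0,0],[0,0,-8,0,0,0,0],[0,0,-9,0,0,0,0]]'
python3 -m jog '[[0,-1,-2,0,0,0,0],[0,-2,-4,0,0,0,0],[0,-2.5,-6,0,0,0,0],[0,-2.5,-6,0,0,0,0],[0,-2.5,-6,0,0,0,0]]'
python3 - <<'E'
from h import *
im,P=look('cover',n='top'); i2,_=cam('side'); save(im[60:310],'f1.png'); save(i2[60:330,120:480],'f2.png',2.2)
for l in('jar','spool','burblock','bottle','weight','brush'):look(l,n='top') if 0 else None
for l in('jar','spool','burblock','bottle','weight','brush'):
    for r in bot.regions_of('top',l)[:4]:
        Q=P[r['pixels']];z=np.nanpercentile(Q[:,2],95);t=Q[Q[:,2]>z-.006][:,:2].astype(np.float32);a=cv2.minAreaRect(t)
        print(l,round(r['conf'],2),z.round(3),np.round(a[0],3),np.nanmedian(Q,0).round(3))
m=(abs(P[...,0]-.624)<.06)&(abs(P[...,1]-.185)<.06)&(abs(P[...,2]-.06)<.006);t=P[m];print('roof',cv2.minAreaRect(t[:,:2].astype(np.float32)),np.percentile(t[:,2],[5,50,95]))
m=(abs(P[...,0]-.624)<.05)&(abs(P[...,1]-.185)<.05)&(abs(P[...,2]-.082)<.006);t=P[m];print('knob',t.mean(0))
h=cv2.cvtColor(im,cv2.COLOR_RGB2HSV);X,Y,Z=P[...,0],P[...,1],P[...,2]
m=((X>.5)&(abs(Y+.2)<.14)&(Z>.004)&(Z<.012)&(h[...,1]<60)&(X<.68)&(h[...,2]>185));t=P[m][:,:2].astype(np.float32);print('tray',cv2.minAreaRect(t))
E
```

```text
time: 40.9
ee_pos: [0.6246, 0.1848, 0.0306]
tcp_rot: [-90.0, -0.0, 13.0]
wrist_force: [0.1, 0.9, -0.0]
opening: 0.0757
time: 41.4
ee_pos: [0.6252, 0.185, 0.1343]
tcp_rot: [-90.0, -0.2, 13.0]
wrist_force: [0.5, -0.2, 0.6]
opening: 0.085
time: 41.9
ee_pos: [0.4726, 0.0088, 0.1305]
tcp_rot: [-90.0, -0.0, 13.0]
wrist_force: [1.4, -0.8, 1.1]
opening: 0.0858
time: 42.4
ee_pos: [0.474, -0.2186, 0.1304]
tcp_rot: [-90.0, -0.0, 12.9]
wrist_force: [-0.8, 1.0, 0.3]
opening: 0.0853
time: 42.9
ee_pos: [0.4111, -0.3668, 0.1301]
tcp_rot: [-90.0, 0.0, 12.8]
wrist_force: [0.9, -0.7, -1.2]
opening: 0.0855
cover 0.68 94 ztop 0.08 rect [0.6248 0.184 ] [0.024 0.022] 45.3 mean [0.6242 0.1837]
tcp [ 0.4121 -0.3647  0.1303] [-90.   0.  13.] open 0.0853 F [-0.4  0.5  0.4] t 43.0
jar 0.69 0.059 [ 0.607 -0.133] [ 0.604 -0.131  0.056]
spool 0.89 0.046 [ 0.596 -0.205] [ 0.595 -0.204  0.043]
burblock 0.75 0.045 [0.504 0.048] [0.503 0.046 0.027]
burblock 0.64 0.052 [ 0.585 -0.281] [ 0.583 -0.278  0.035]
burblock 0.61 0.045 [0.378 0.068] [0.38  0.066 0.027]
bottle 0.65 0.062 [0.748 0.004] [0.741 0.002 0.04 ]
weight 0.47 0.027 [ 0.604 -0.   ] [ 0.602 -0.001  0.017]
brush 0.73 0.02 [ 0.587 -0.411] [ 0.603 -0.409  0.017]
roof ((0.6252235174179077, 0.18447837233543396), (0.07709246128797531, 0.07652955502271652), 14.495481491088867) [0.05661307 0.05908603 0.06146449]
knob [0.62431268 0.18396418 0.08095081]
tray ((0.5965589284896851, -0.2054770141839981), (0.23670601844787598, 0.08617479354143143), 81.04332733154297)
```

View pics/f1.png

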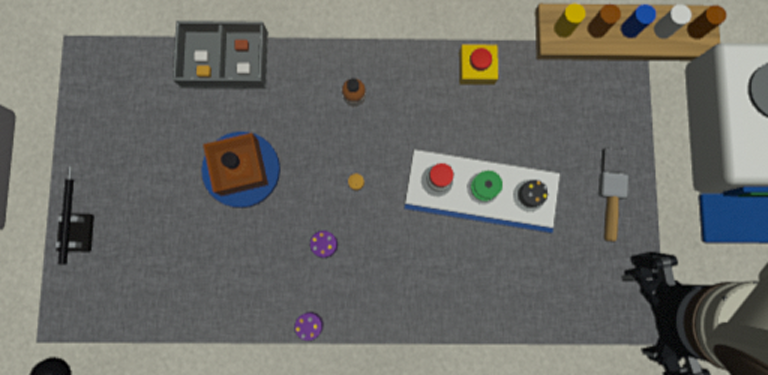

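View pics/f2.png

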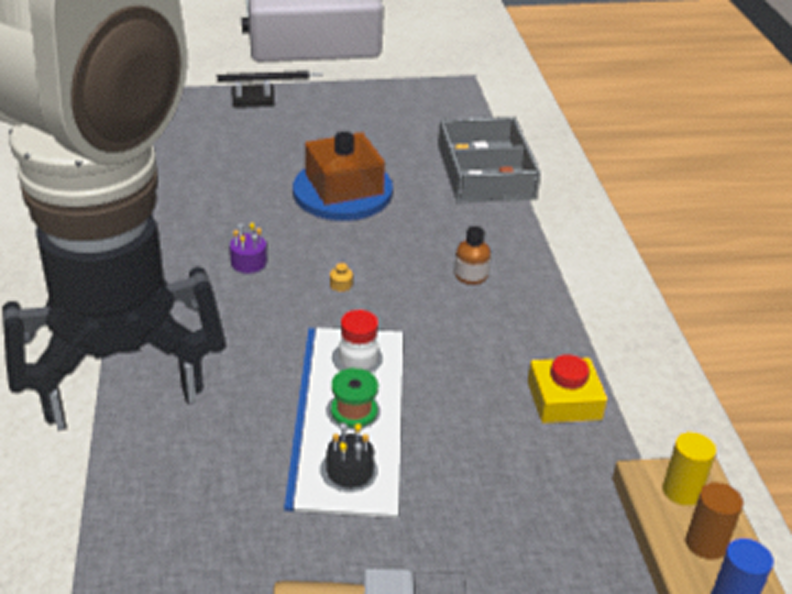

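Everything stands upright in place: jar (440,177), spool (487,186) and bur block (532,193) on their spots, and the cover flat on the base at (237,165). The bystanders haven't moved and the arm is clear, so I'm handing in.

```bash
python3 -c "
from workcell import bot
print(bot.job_done())"
```

```text
the job is handed in; nothing more can be done
None
```

I handed the job in at about 44 s on the robot's clock. Jar, spool and black bur block are on the left, middle and right spots. The dental model is on the middle of the base with the amber cover over it.

**Placing:** in the last camera checks, jar, spool and bur block were about 2–3 mm from the spots as measured, and the model and cover about 1–2 mm from the middle of the base. The cover roof reads 59 mm above the table where 60 mm is right, so its rim is on the base. The last model check was before the cover went on; it can't be measured underneath.

**Bystanders:** bottle, weight and brush read within 2 mm of where they started. The purple look-alikes were not touched.

**Disagreements along the way:**
- **Reported tool position:** the real fingertips sit about 38 mm above the reported TCP, as all three cameras showed. My first grasp on the jar closed on air because of this, without moving the jar. I corrected for it from then on.
- **Base middle:** the top camera's first estimate of the white dot was about 6 mm off. I used the close wrist view instead, which agreed with the fitted disc.
- **Finger opening:** it read 1–4 mm less than the stated sizes, but every other grip held.

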